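# Swap the piston and the ignition coil between two parts trays

### The job

The piston and the ignition coil were put down in each other's parts tray. Swap them over: the ignition coil belongs in the large bay of the tray that holds the two spark plugs, standing on its base as it does now, and the piston belongs in the large bay of the tray that holds the bearing, standing upright with its crown on top. Set the parts down rather than dropping them, and leave the other things in the trays and on the bench where they are.

Things in the scene. Friction and masses are not known exactly. Their poses are not given: they have to be found in the camera images.
- piston: The bare metal engine piston, an upright cylinder 47 mm in diameter and 48 mm tall with a flat crown on top and a gudgeon pin hole through its side, about 0.12 kg. It starts near the middle of the large bay of the tray that holds the spark plugs. Origin: centre of its underside; z up out of the crown.
- ignition_coil: Black ignition coil, 0.21 kg. Block (own axes, mm): x -4..31, y -28..28 (grip its flat sides, 56 wide, at x = 13), z 0..40. Foot 3 thick juts out to y = +-38 at x 7..19: keep fingertips 5 above the underside. Stub, 12 thick, points to x = -32 at z = 20. Starts mid large bay of the bearing's tray, turned up to 1.5 rad from the tray. Origin on the underside plane; z up.
- plug_tray: The tray with two spark plugs in its small bay: open steel tray fixed to the bench, on the robot's left or right; outside 204 (x) x 146 (y) mm, rim 28 mm above the bench. A cross wall 21 mm high parts the large bay on the robot's side (-x) from the small bay (55 x 140 mm inside) on the far side. Walls and floor 3 mm. Origin: centre of the underside, z up.
- bearing_tray: The tray with a ball bearing and a bolt in its small bay: open steel tray fixed to the bench, on the robot's left or right; outside 204 (x) x 146 (y) mm, rim 28 mm above the bench. A cross wall 21 mm high parts the large bay on the robot's side (-x) from the small bay (55 x 140 mm inside) on the far side. Walls and floor 3 mm. Origin: centre of the underside, z up.
- plug_tray_bay (a point): Centre of the inner floor of the large bay (140 x 140 mm inside) of the tray with the spark plugs, 3 mm above the bench; axes as the tray's. The ignition coil goes in this bay, anywhere.
- bearing_tray_bay (a point): Centre of the inner floor of the large bay (140 x 140 mm inside) of the tray with the bearing, 3 mm above the bench; axes as the tray's. The piston goes in this bay, anywhere.
- free_spot (a point): Centre of a patch of bare bench between the two trays, clear for at least 70 mm all round, where a part can be put down for the moment. On the bench top; axes as the world's.
- spark_plug_1: A spark plug, 21 x 78 x 18 mm, lying along y in the small bay of its tray (the nearer of the two). Origin: centre of its underside. Leave it.
- spark_plug_2: A second, equal spark plug lying beside the first. Origin: centre of its underside. Leave it.
- bearing: A ball bearing, 47 mm in diameter and 14 mm thick, lying flat in the small bay of its tray. Origin: centre of its underside. Leave it.
- bolt: A hexagon bolt, 13 x 41 x 15 mm, lying beside the bearing. Origin: centre of its underside. Leave it.
- solder_spool: A reel of solder wire standing on its flange, 60 mm in diameter and 42 mm tall, loose on the bench beyond the free patch. Origin: centre of its underside. Leave it.
Things that resemble listed ones, but are neither listed nor needed, are in the scene too. There is more than one size of the piston; the job needs the largest.

How it is judged (in metres and radians):
At the end, for the whole second after the job is handed in: Piston crown up in the large bay of the tray with the bearing, ignition coil on its base in the large bay of the tray with the spark plugs: each tilted under 0.15 rad, origin within 50 mm of the bay's centre along both tray axes and 10 mm of its floor, and at rest (under 0.02 m/s) (x of piston in the frame of bearing_tray_bay between -0.05 and 0.05 m and y of piston in the frame of bearing_tray_bay between -0.05 and 0.05 m and z of piston in the frame of bearing_tray_bay between -0.01 and 0.01 m and angle between each of piston, ignition_coil's own z axis and vertical below 0.15 rad and linear speed of each of piston, ignition_coil below 0.02 m/s and x of ignition_coil in the frame of plug_tray_bay between -0.05 and 0.05 m and y of ignition_coil in the frame of plug_tray_bay between -0.05 and 0.05 m and z of ignition_coil in the frame of plug_tray_bay between -0.01 and 0.01 m); the robot touches nothing.
It fails at once if the piston or the ignition coil is dropped (moving faster than 0.8 m/s while no finger touches it) ((contact force between the fingers and piston below 0.01 N and linear speed of piston above 0.8 m/s) or (contact force between the fingers and ignition_coil below 0.01 N and linear speed of ignition_coil above 0.8 m/s)).
It fails at once if a spark plug, the bearing, the bolt or the solder spool is moved by more than 30 mm (distance of any of spark_plug_1, spark_plug_2, bearing, bolt, solder_spool from where it was at the start of the episode above 0.03 m).
It also fails if it takes over 67 s, if anything falls off the work surface, if the arm or the gripper's body presses on something with over 40 N, if the wrist force passes 120 N, or if a joint passes its speed limit or range.

### The arm

A 7-joint arm with a two-finger parallel gripper is mounted at the origin on a cart in front of the work surface, level with it; the furniture and walls round the work are solid. World frame = base frame: x ahead of the robot, y to its left, z up, the work surface at z = 0. Lengths are in mm, angles in rad, forces in N, time in s.
With the tool pointing down it reaches from about 425 to 950 mm from the base axis. Payload 4.7 kg.
Tool frame: the origin (TCP) lies at the very end of the fingers, on their centre line; the grasp point (between the pads) lies 19 mm behind it (ctrl.grasp_offset is the distance from the TCP to the grasp point, in mm); z points along the fingers, y is the line along which they close (so a half turn about z gives the same grasp; the last joint's range is limited). The gripper opens to 87 mm and grips with 3 to 60 N. Pads are 19 mm wide; open, the fingers measure 117 mm over their backs; the gripper's body (75 mm by 190 mm) begins 51 mm behind the grasp point.
Start: joints at [-1.139, 0.469, -0.049, 1.532, 0.024, 1.141, -0.082], TCP at [300.113, 604.633, 222.573] pointing down, gripper open.
Joint ranges: [-2.59, 2.59], [-0.33, 1.99], [-1.39, 1.29], [0.1, 2.45], [-1.04, 4.18], [0.21, 1.99], [-2.66, 2.66]. Speed limits (rad/s): [2.57, 2.57, 3.14, 3.14, 3.14, 3.14, 3.14].

### API

Orientations are given as a rotation vector (axis times angle).
In Python, from rig import ctrl gives the robot as it stands. The module is installed in compiled form; this text tells all that it offers.
- The arm moves only by the tool apply_moves, never from a script. Its argument "commands" is one flat list of numbers, 7 for each row, row after row: the opening, from 0 (shut) to 1 (fully open), then the shift along the world's x, y, z in cm, then the turn, a rotation vector about the world's x, y, z in degrees. In form: [grip, tx, ty, tz, ax, ay, az, grip, tx, ty, tz, ax, ay, az, ...]. A call has exactly 10 rows; each row shifts and turns the commanded pose from where the row before left it; what a row does not reach is not made up. A row lasts 1/12 s, in which the tool goes at most 41.7 mm and 7.16 degrees, less where a joint would pass 70% of its speed; a pose out of reach is approached as far as the arm can. A call is refused whole if a number of a shift passes 4.17 or a number of a turn 7.16, either way. A call with a gripper value outside its range is refused whole. The fingers move at their own pace and stop on an object; "squeeze" is the grip in N (left out, the last holds). Time passes only in rows, so rows that do not move let the fingers close, or fill a call up. It gives the time, the measured TCP pose, the force, the opening and the grip force at its end, in the units of the state.
- ctrl.sense(): the state, without advancing time (a new reading comes with each control period).
- ctrl.read_camera(name): name is "scene" or "top"; returns the picture (480x640x3 uint8, red, green, blue); there is no depth.
- ctrl.get_calibration(name): a dict with "fx", "fy", "cx", "cy" (pixels), "position" and "rotation" of the camera in the world. Camera axes: x right, y down, z forward; pixel columns grow to the right and rows downward; lengths in mm; the calibration is good to about 2 mm. A picture is of the moment at which its call begins. get_calibration takes no time and is no camera call.
- ctrl.close_job(): hands the job in; it is judged then, once.
The state is a dict: "clock": time; "joints": joint angles; "joint_vel": joint speeds; "tau": joint torques, N m; "tool_pos": TCP position; "orientation": TCP orientation; "contact_force": force on the tool from outside, world axes, zero at the start; "torque": the same for the moment, N m; "grip_width": opening from 0.0 (shut) to 1.0 (fully open); "grip_force": force on a finger pad.
Only numpy, scipy, OpenCV 4.12 (cv2) and the standard library are available. Lean on these libraries where they do the work, as an engineer would, in place of code of your own. Each camera call takes 0.05 s, during which the arm holds its last target. There are 200 camera calls.

## Working session

There is one attempt and no reset: what is moved stays moved. The work goes in short steps, Python scripts to look and compute and a tool call to move; the robot and the scene stay as the last step left them, time stands still between calls to the robot, and variables do not carry over. Pictures are saved under pics/ and viewed, at most 10 in all, crops included, and the job is handed in when it is done.

Besides the shell and the picture viewer there is one more tool, called after "Request:" as name(argument=value, ...), one argument or row to a line, values as JSON. apply_moves: Moves the arm, as the interface text tells. Its arguments: {"type":"object","properties":{"commands":{"type":"array"},"squeeze":{"type":"number"}},"required":["commands"]}

```bash
mkdir -p pics
python3 - <<'E'
from rig import ctrl
import cv2
for n in("scene","top"):
    im=ctrl.read_camera(n); cv2.imwrite(f"pics/{n}0.png",im[:,:,::-1]); print(n,ctrl.get_calibration(n))
print(ctrl.sense(),ctrl.grasp_offset)
E
```

```text
scene {'fx': 464.79417832266216, 'fy': 464.79417832266216, 'cx': 317.96930062995614, 'cy': 239.00062623095408, 'position': array([  48.84693466, -575.95980437,  796.64187221]), 'rotation': array([-2.22559911,  0.92545855, -0.35444161])}
top {'fx': 503.7744243490789, 'fy': 503.7744243490789, 'cx': 320.5706361924062, 'cy': 237.82647152165137, 'position': array([ 356.80876378,  -37.45975282, 1193.86912003]), 'rotation': array([-2.17956311,  2.11497648, -0.19408108])}
{'clock': 0.1, 'joints': array([-1.13890816,  0.46936874, -0.04861828,  1.53356448,  0.02408735,
        1.14101105, -0.08227688]), 'joint_vel': array([-0.00036457, -0.00320627, -0.0004108 , -0.00024962, -0.00056997,
        0.00112415,  0.00061128]), 'tau': array([ 1.18651133e-04, -5.09171963e+01, -8.15663743e-02, -2.36827594e+01,
       -6.15467574e-02,  3.44629807e-02,  4.85346948e-05]), 'tool_pos': array([299.87370163, 604.12923641, 221.6033167 ]), 'orientation': array([-7.17231204e-01, -3.05824869e+00,  2.71499595e-03]), 'contact_force': array([-0.28313895, -0.98988139, -0.16729502]), 'torque': array([-0.02727993, -0.0188479 , -0.00972893]), 'grip_force': 0.0, 'grip_width': 0.9992607652150345} 18.700000000000003
```

View pics/top0.png

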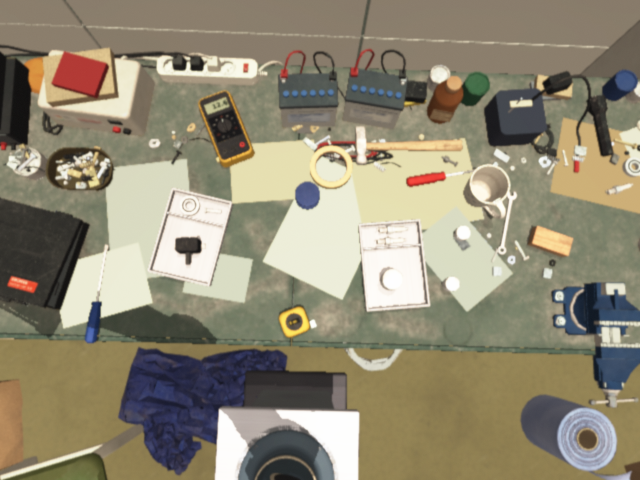

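View pics/scene0.png

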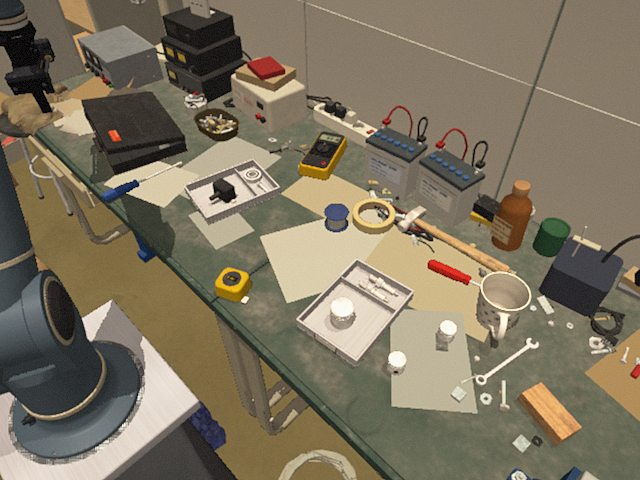

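The bearing tray is on the left, at top px (190,237), with the coil at (187,247). The plug tray is on the right, at (394,265).

Piston candidates, in top px: (392,279) in the plug tray, (463,233) on the paper and (452,284) on the paper. The one at (392,279) fits, since it is the largest and sits in the plug tray's large bay. I'll confirm that in an enlarged crop.

```bash
cat > h.py <<'E'
import numpy as np, cv2
from scipy.spatial.transform import Rotation as R
from rig import ctrl
def ray(n,u,v,z):
    c=ctrl.get_calibration(n); d=R.from_rotvec(c["rotation"]).as_matrix()@[(u-c["cx"])/c["fx"],(v-c["cy"])/c["fy"],1]
    p=np.array(c["position"]); return (p+d*(z-p[2])/d[2]).round(1)
def proj(n,P):
    c=ctrl.get_calibration(n); q=R.from_rotvec(c["rotation"]).as_matrix().T@(np.array(P,float)-c["position"])
    return np.array([c["fx"]*q[0]/q[2]+c["cx"],c["fy"]*q[1]/q[2]+c["cy"]]).round(1)
def tile(im,u,v,k,w=400,h=300):  # crop with top-left (u,v), scale k
    t=cv2.warpAffine(im[:,:,::-1].copy(),np.float32([[k,0,-u*k],[0,k,-v*k]]),(w,h),flags=cv2.INTER_CUBIC); return t
E
python3 - <<'E'
from h import *
t=cv2.imread("pics/top0.png")[:,:,::-1]; s=cv2.imread("pics/scene0.png")[:,:,::-1]
a=np.hstack([tile(t,130,187,3),tile(t,350,210,3)]); b=np.hstack([tile(s,170,150,3),tile(s,290,250,3)])
cv2.imwrite("pics/z0.png",np.vstack([a,b]))
E
```

```text
(no output)
```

View pics/z0.png

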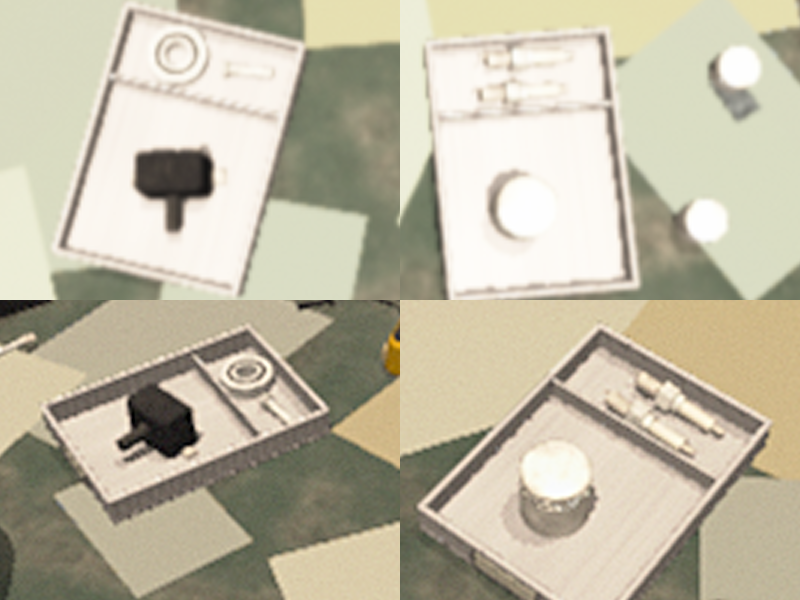

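The crop confirms it. The crown at top px (392,279) is about 19 px wide, against 14–15 px for the two on the paper. It is the only one in the plug tray. The coil's block is at top px (188,244), with the stub pointing towards the robot. Next I'll measure both.

```bash
cat >> h.py <<'E'
def hull(n,box,x,y,th,z0,shape):
    P=[[a,b,c] for a in box[0] for b in box[1] for c in box[2]]
    r=R.from_euler('z',th).as_matrix(); q=np.array([proj(n,r@p+[x,y,z0]) for p in P],np.float32)
    m=np.zeros((480*3,640*3),np.uint8); cv2.fillConvexPoly(m,cv2.convexHull((q*3+1).astype(np.int32)),1); return m
COIL=[([-4,31],[-28,28],[0,40]),([-32,-4],[-6,6],[14,26])]
def coilfit(masks,x0,z0=3):
    def cost(p):
        s=0
        for n,M in masks.items():
            m=np.zeros((1440,1920),np.uint8)
            for b in COIL: m|=hull(n,b,*p,z0,None)
            s+=1-(m&M).sum()/(m|M).sum()
        return s
    from scipy.optimize import minimize
    best=None
    S=np.array([[0,0,0],[8,0,0],[0,8,0],[0,0,.15]])+x0
    r=minimize(cost,x0,method='Nelder-Mead',options=dict(initial_simplex=S,maxfev=90)); return r.x.round(3),r.fun
def dark(n,im,u,v,r,t=75):
    M=np.zeros((480,640),np.uint8); g=im.max(2); M[v-r:v+r,u-r:u+r]=(g[v-r:v+r,u-r:u+r]<t)
    k,l,st,_=cv2.connectedComponentsWithStats(M); M=(l==1+np.argmax(st[1:,4])).astype(np.uint8)
    return cv2.resize(M,None,fx=3,fy=3,interpolation=cv2.INTER_NEAREST)
E
python3 - <<'E'
from h import *
for nm,o,c in(("bearing",(130,187),[(128,7),(302,43),(240,293),(58,248)]),("plug",(350,210),[(27,32),(209,30),(237,288),(50,297)])):
    w=np.array([ray("top",o[0]+a/3,o[1]+b/3,28) for a,b in c])
    ctr=w.mean(0); d=(w[0]+w[1]-w[2]-w[3]); th=np.arctan2(d[1],d[0]); ex=np.array([np.cos(th),np.sin(th)])
    print(nm,w[:,:2].tolist(),ctr,"yaw",th.round(3),"bay",ctr[:2]-29*ex, np.linalg.norm(d)/2)
print("piston top",ray("top",391.7,278.7,51),"scene",ray("scene",290+156/3,250+(469-300)/3,51))
print("spool",ray("top",307,195,42))
T=cv2.imread("pics/top0.png");S=cv2.imread("pics/scene0.png")
p=ray("top",188,245,43); print(p)
mt=dark("top",T,188,248,22);ms=dark("scene",S,224,190,20)
print(mt.sum()/9,ms.sum()/9)
for m in({"top":mt},{"scene":ms},{"top":mt,"scene":ms}): print(coilfit(m,np.array([p[0]-13,p[1],0.])))
E
```

```text
bearing [[650.0, 294.2], [625.6, 156.0], [427.9, 192.2], [458.2, 333.3]] [540.425 243.925  28.   ] yaw -0.191 bay [511.9521972  249.42949821] 198.35595529249932
plug [[589.0, -148.4], [595.3, -292.3], [393.9, -313.3], [382.9, -169.4]] [ 490.275 -230.85    28.   ] yaw 0.103 bay [ 461.4278157  -233.82320672] 204.82934970360083
piston top [ 452.3 -222.9   51. ] scene [ 448.6 -227.9   51. ]
spool [643.5 -23.9  42. ]
[516.2 245.2  43. ]
331.0 384.0
(array([5.03776e+02, 2.48600e+02, 3.10000e-02]), np.float64(0.4092801903628792))
(array([ 5.02115e+02,  2.49301e+02, -1.39000e-01]), np.float64(0.26069202664947344))Traceback (most recent call last):
  File "<stdin>", line 12, in <module>
  File "h.py", line 28, in coilfit
    r=minimize(cost,x0,method='Nelder-Mead',options=dict(initial_simplex=S,maxfev=90)); return r.x.round(3),r.fun
    res = _minimize_neldermead(fun, x0, args, callback, bounds=bounds,
                               **options)
    fsim[k] = func(sim[k])
              ~~~~^^^^^^^^
    fx = function(np.copy(x), *(wrapper_args + args))
  File "h.py", line 22, in cost
    for b in COIL: m|=hull(n,b,*p,z0,None)
                      ~~~~^^^^^^^^^^^^^^^^
  File "h.py", line 14, in hull
    r=R.from_euler('z',th).as_matrix(); q=np.array([proj(n,r@p+[x,y,z0]) for p in P],np.float32)
                                                    ~~~~^^^^^^^^^^^^^^^^
  File "h.py", line 8, in proj
    c=ctrl.get_calibration(n); q=R.from_rotvec(c["rotation"]).as_matrix().T@(np.array(P,float)-c["position"])
ValueError: time passes only in moves, steps and waits
```

```bash
sed -i 's/c=ctrl.get_calibration(n);/c=CAL[n];/; s/^from rig import ctrl/from rig import ctrl\nCAL={n:ctrl.get_calibration(n) for n in ("top","scene")}/' h.py
cat > fit.py <<'E'
from h import *
T=cv2.imread("pics/top0.png");S=cv2.imread("pics/scene0.png")
mt=dark("top",T,188,248,22,110);ms=dark("scene",S,224,190,20,95)
print(mt.sum()/9,ms.sum()/9)
for m in({"top":mt},{"scene":ms},{"top":mt,"scene":ms}):
    p,f=coilfit(m,np.array([503,248,-.06])); print(p,f)
ts=[]
for n,M,I,o in(("top",mt,T,(150,205)),("scene",ms,S,(185,155))):
    big=cv2.resize(I,None,fx=3,fy=3,interpolation=cv2.INTER_CUBIC)
    for b in COIL:
        c,_=cv2.findContours(hull(n,b,*p,3,None),0,2); cv2.drawContours(big,c,-1,(0,0,255),1)
    c,_=cv2.findContours(M,0,2); cv2.drawContours(big,c,-1,(0,255,0),1)
    ts.append(cv2.resize(big[o[1]*3:o[1]*3+225,o[0]*3:o[0]*3+225],(400,400)))
cv2.imwrite("pics/fit.png",np.hstack(ts))
E
python3 fit.py
```

```text
409.0 408.0
[5.05260e+02 2.47808e+02 2.00000e-03] 0.2706558351495938
[ 5.01971e+02  2.48695e+02 -1.26000e-01] 0.21336484744305972
[ 5.03432e+02  2.47869e+02 -9.50000e-02] 0.49743885749915484
```

View pics/fit.png

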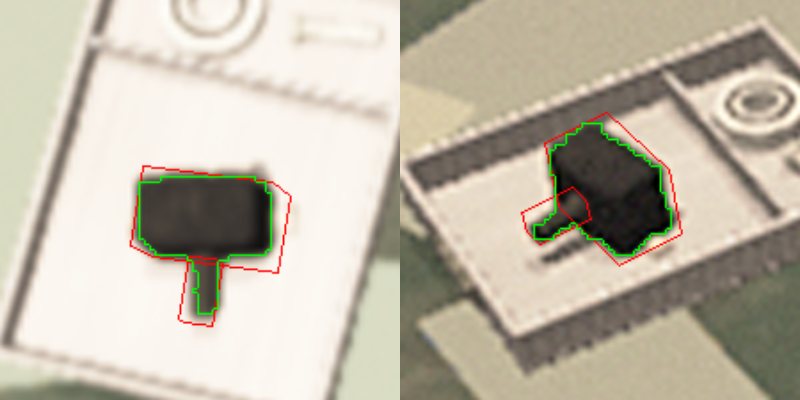

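The left tile shows the coil's stub straight down the image at (206,315), so its yaw is about 0. Its grip point is at about (517, 250). Moving now.

Request:
apply_moves(
  commands=[0.92, 2.0, -3.4, 0, 0, 0, 2.65, 0.92, 2.0, -3.4, 0, 0, 0, 2.65, 0.92, 2.0, -3.4, 0, 0, 0, 2.65, 0.92, 2.0, -3.4, 0, 0, 0, 2.65, 0.92, 2.0, -3.4, 0, 0, 0, 2.65, 0.92, 2.0, -3.4, -1, 0, 0, 2.65, 0.92, 2.0, -3.4, -1, 0, 0, 2.65, 0.92, 2.0, -3.3, -1, 0, 0, 2.65, 0.92, 2.0, -3.2, -1, 0, 0, 2.65, 0.92, 2.0, -3.2, -1, 0, 0, 2.65],
  squeeze=25,
)

```text
clock: 0.93
tool_pos: [500.6, 267.7, 172.0]
orientation: [0.006, -3.141, 0.0]
contact_force: [-0.1, 0.8, -0.0]
grip_width: 0.917
grip_force: 0.0
```

Request:
apply_moves(
  commands=[0.92, 0.8, -0.9, -1.5, 0, 0, 0, 0.92, 0.8, -0.9, -2.5, 0, 0, 0, 0.92, 0, 0, -2.5, 0, 0, 0, 0.92, 0, 0, -2, 0, 0, 0, 0.92, 0, 0, -2, 0, 0, 0, 0.92, 0, 0, -0.5, 0, 0, 0, 0.92, 0, 0, 0, 0, 0, 0, 0.92, 0, 0, 0, 0, 0, 0, 0.92, 0, 0, 0, 0, 0, 0, 0.92, 0, 0, 0, 0, 0, 0],
)

```text
clock: 1.77
tool_pos: [517.0, 252.2, 64.0]
orientation: [-0.003, 3.139, 0.002]
contact_force: [-0.7, -0.2, -0.1]
grip_width: 0.917
grip_force: 0.0
```

Run:
```python
from h import *
s=ctrl.read_camera("scene");t=ctrl.read_camera("top")
cv2.imwrite("pics/c1.png",np.hstack([tile(s,175,120,4,400,400),tile(t,140,195,4,400,400)])); print(ctrl.sense()["tool_pos"])
```

```text
[516.73249656 252.03074521  63.70616247]
```

View pics/c1.png

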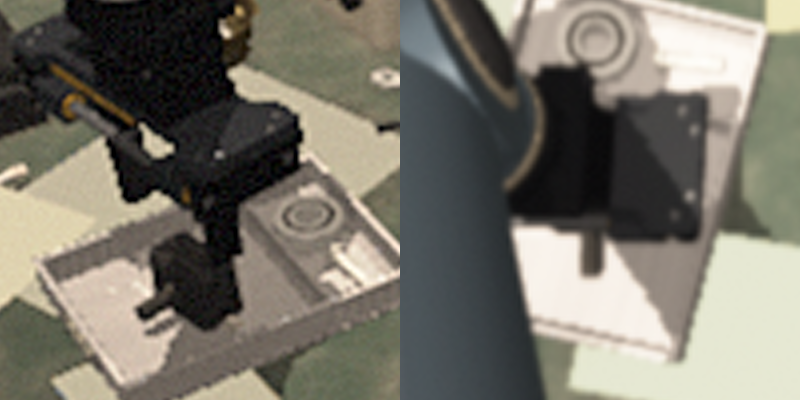

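The picture shows the fingers straddling the coil, with the near finger just outside its side at scene tile (225,240). The stub is centred under the gripper at right tile (590,250). I'll descend and grip.

Request:
apply_moves(
  commands=[0.92, 0, -0.1, -1, 0, 0, 0, 0.92, 0, -0.1, -1, 0, 0, 0, 0.92, 0, 0, -1, 0, 0, 0, 0.92, 0, 0, -1, 0, 0, 0, 0.92, 0, 0, -0.5, 0, 0, 0, 0.92, 0, 0, -0.4, 0, 0, 0, 0.5, 0, 0, 0, 0, 0, 0, 0.5, 0, 0, 0, 0, 0, 0, 0.5, 0, 0, 0, 0, 0, 0, 0.5, 0, 0, 0, 0, 0, 0],
)

```text
clock: 2.7
tool_pos: [516.5, 249.8, 14.1]
orientation: [-0.003, 3.141, 0.001]
contact_force: [0.7, 1.8, -0.3]
grip_width: 0.703
grip_force: 0.0
```

Request:
apply_moves(
  commands=[0.4, 0, 0, 0, 0, 0, 0, 0.4, 0, 0, 0, 0, 0, 0, 0.4, 0, 0, 0, 0, 0, 0, 0.4, 0, 0, 0.3, 0, 0, 0, 0.4, 0, 0, 0.7, 0, 0, 0, 0.4, 0, 0, 1, 0, 0, 0, 0.4, 0, 0, 1.5, 0, 0, 0, 0.4, 0, 0, 1.5, 0, 0, 0, 0.4, 0, 0, 1, 0, 0, 0, 0.4, 0, 0, 0.5, 0, 0, 0],
)

```text
clock: 3.53
tool_pos: [517.0, 250.1, 80.7]
orientation: [-0.003, 3.139, 0.002]
contact_force: [0.0, -0.2, -2.6]
grip_width: 0.618
grip_force: 24.7
```

Request:
apply_moves(
  commands=[0.4, -0.2, -1.5, 0, 0, 0, 0, 0.4, -0.3, -2.8, 0, 0, 0, 0, 0.4, -0.3, -3.5, 0, 0, 0, 0, 0.4, -0.3, -3.5, 0, 0, 0, 0, 0.4, -0.3, -3.5, 0, 0, 0, 0, 0.4, -0.3, -3.5, 0, 0, 0, 0, 0.4, -0.3, -3, 0, 0, 0, 0, 0.4, -0.3, -2, -0.5, 0, 0, 0, 0.4, -0.2, -1.2, -1, 0, 0, 0, 0.4, 0, -0.5, -1, 0, 0, 0],
)

```text
clock: 4.37
tool_pos: [489.7, -4.0, 53.0]
orientation: [-0.005, -3.14, 0.002]
contact_force: [-0.1, 0.2, -2.9]
grip_width: 0.614
grip_force: 24.7
```

Request:
apply_moves(
  commands=[0.4, 0, 0, -1, 0, 0, 0, 0.4, 0, 0, -1, 0, 0, 0, 0.4, 0, 0, -1, 0, 0, 0, 0.4, 0, 0, -0.6, 0, 0, 0, 0.4, 0, 0, -0.3, 0, 0, 0, 0.4, 0, 0, -0.2, 0, 0, 0, 0.4, 0, 0, -0.1, 0, 0, 0, 0.4, 0, 0, 0, 0, 0, 0, 0.4, 0, 0, 0, 0, 0, 0, 0.4, 0, 0, 0, 0, 0, 0],
)

```text
clock: 5.2
tool_pos: [491.5, -0.4, 12.0]
orientation: [-0.003, 3.141, 0.0]
contact_force: [0.2, 0.4, -1.6]
grip_width: 0.614
grip_force: 24.7
```

Request:
apply_moves(
  commands=[0.4, 0, 0, -0.1, 0, 0, 0, 0.4, 0, 0, -0.05, 0, 0, 0, 0.4, 0, 0, 0, 0, 0, 0, 0.7, 0, 0, 0, 0, 0, 0, 0.8, 0, 0, 0, 0, 0, 0, 0.85, 0, 0, 0, 0, 0, 0, 0.92, 0, 0, 0, 0, 0, 0, 0.92, 0, 0, 0, 0, 0, 0, 0.92, 0, 0, 0, 0, 0, 0, 0.92, 0, 0, 0, 0, 0, 0],
)

```text
clock: 6.03
tool_pos: [491.1, -0.3, 10.0]
orientation: [0.003, -3.141, -0.0]
contact_force: [-0.3, 0.5, -0.3]
grip_width: 0.912
grip_force: 0.0
```

Request:
apply_moves(
  commands=[0.92, 0, 0, 1, 0, 0, 0, 0.92, 0, 0, 2.5, 0, 0, 0, 0.92, 0, 0, 3, 0, 0, 0, 0.92, 0, -1, 2.5, 0, 0, 0, 0.85, -0.5, -3, 1, 0, 0, 0, 0.8, -0.7, -3.8, 0, 0, 0, 0, 0.8, -0.7, -3.8, 0, 0, 0, 0, 0.8, -0.7, -3.8, 0, 0, 0, 0, 0.8, -0.7, -3.5, 0, 0, 0, 0, 0.8, -0.7, -2.4, 0, 0, 0, 0],
)

```text
clock: 6.87
tool_pos: [450.3, -217.2, 111.1]
orientation: [0.003, 3.14, -0.003]
contact_force: [-0.0, -0.5, -0.4]
grip_width: 0.803
grip_force: 0.0
```

Request:
apply_moves(
  commands=[0.8, -0.1, -1.2, -1, 0, 0, 0, 0.8, 0, 0, -1.5, 0, 0, 0, 0.8, 0, 0, -1, 0, 0, 0, 0.8, 0, 0, 0, 0, 0, 0, 0.8, 0, 0, 0, 0, 0, 0, 0.8, 0, 0, 0, 0, 0, 0, 0.8, 0, 0, 0, 0, 0, 0, 0.8, 0, 0, 0, 0, 0, 0, 0.8, 0, 0, 0, 0, 0, 0, 0.8, 0, 0, 0, 0, 0, 0],
)

```text
clock: 7.7
tool_pos: [450.4, -225.3, 75.4]
orientation: [-0.003, 3.141, -0.0]
contact_force: [0.2, 0.3, 0.2]
grip_width: 0.802
grip_force: 0.0
```

Run:
```python
from h import *
s=ctrl.read_camera("scene");t=ctrl.read_camera("top")
cv2.imwrite("pics/top1.png",t[:,:,::-1]);cv2.imwrite("pics/scene1.png",s[:,:,::-1])
cv2.imwrite("pics/p1.png",np.hstack([tile(s,290,220,4,400,480),tile(t,300,200,3,400,480)])); print(ctrl.sense()["tool_pos"])
```

```text
[ 450.2055453  -225.33401034   75.247674  ]
```

View pics/p1.png

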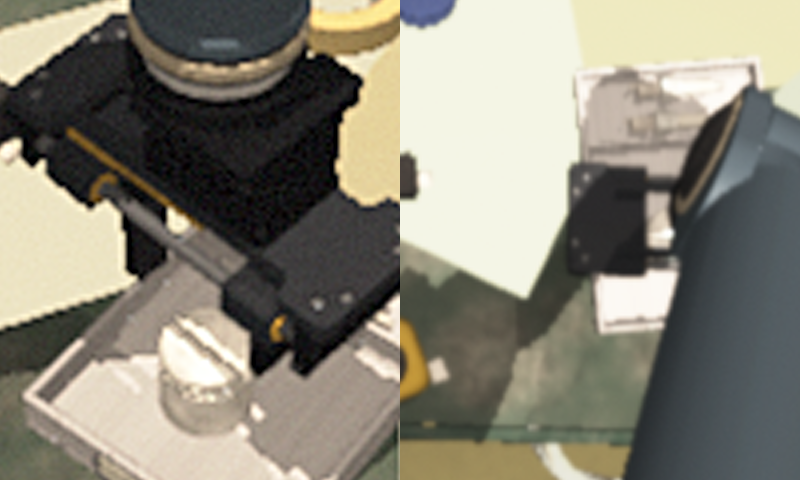

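The fingers straddle the crown: its centre is at scene tile (205,350), midway between the fingertips at (140,275) and (262,370). I'll descend and grip.

Request:
apply_moves(
  commands=[0.8, 0, -0.1, -1, 0, 0, 0, 0.8, 0, 0, -1.5, 0, 0, 0, 0.8, 0, 0, -1.5, 0, 0, 0, 0.8, 0, 0, -1.2, 0, 0, 0, 0.8, 0, 0, -0.8, 0, 0, 0, 0.8, 0, 0, 0, 0, 0, 0, 0.6, 0, 0, 0, 0, 0, 0, 0.4, 0, 0, 0, 0, 0, 0, 0.4, 0, 0, 0, 0, 0, 0, 0.4, 0, 0, 0, 0, 0, 0],
  squeeze=20,
)

```text
clock: 8.63
tool_pos: [450.6, -226.6, 15.7]
orientation: [-0.003, 3.14, -0.001]
contact_force: [0.4, 0.3, -0.1]
grip_width: 0.577
grip_force: 0.0
```

Request:
apply_moves(
  commands=[0.35, 0, 0, 0, 0, 0, 0, 0.35, 0, 0, 0, 0, 0, 0, 0.35, 0, 0, 0, 0, 0, 0, 0.35, 0, 0, 0, 0, 0, 0, 0.35, 0, 0, 0, 0, 0, 0, 0.35, 0, 0, 0, 0, 0, 0, 0.35, 0, 0, 0, 0, 0, 0, 0.35, 0, 0, 0.3, 0, 0, 0, 0.35, 0, 0, 0.6, 0, 0, 0, 0.35, 0, 0, 0.6, 0, 0, 0],
)

```text
clock: 9.47
tool_pos: [449.5, -226.1, 30.1]
orientation: [0.003, -3.14, -0.001]
contact_force: [-0.5, -1.1, -2.0]
grip_width: 0.527
grip_force: 19.9
```

Request:
apply_moves(
  commands=[0.35, 0, 0, 1.5, 0, 0, 0, 0.35, 0, 0, 2.5, 0, 0, 0, 0.35, 0, 0, 2.5, 0, 0, 0, 0.35, 0, 1, 2, 0, 0, 0, 0.35, 0.3, 2, 0.5, 0, 0, 0, 0.35, 0.4, 3, 0, 0, 0, 0, 0.35, 0.4, 3.5, 0, 0, 0, 0, 0.35, 0.5, 3.7, 0, 0, 0, 0, 0.35, 0.5, 3.7, 0, 0, 0, 0, 0.35, 0.5, 3.7, 0, 0, 0, 0],
)

```text
clock: 10.3
tool_pos: [475.8, -18.8, 120.6]
orientation: [-0.002, 3.141, 0.0]
contact_force: [-0.1, 0.4, -1.3]
grip_width: 0.522
grip_force: 19.9
```

Request:
apply_moves(
  commands=[0.35, 0.5, 3.7, 0, 0, 0, 0, 0.35, 0.5, 3.7, 0, 0, 0, 0, 0.35, 0.5, 3.7, 0, 0, 0, 0, 0.35, 0.5, 3.5, 0, 0, 0, 0, 0.35, 0.5, 3.5, 0, 0, 0, 0, 0.35, 0.5, 3.5, 0, 0, 0, 0, 0.35, 0.4, 2.7, 0, 0, 0, 0, 0.35, 0.3, 1.6, 0, 0, 0, 0, 0.35, 0.2, 0.8, -1, 0, 0, 0, 0.35, 0, 0, -1.5, 0, 0, 0],
)

```text
clock: 11.13
tool_pos: [516.3, 248.6, 95.7]
orientation: [-0.006, 3.138, 0.003]
contact_force: [-0.9, -0.3, -1.8]
grip_width: 0.525
grip_force: 19.9
```

Request:
apply_moves(
  commands=[0.35, 0, 0, -1.5, 0, 0, 0, 0.35, 0, 0, -1.5, 0, 0, 0, 0.35, 0, 0, -1.5, 0, 0, 0, 0.35, 0, 0, -1.2, 0, 0, 0, 0.35, 0, 0, -1, 0, 0, 0, 0.35, 0, 0, -0.6, 0, 0, 0, 0.35, 0, 0, -0.4, 0, 0, 0, 0.35, 0, 0, -0.2, 0, 0, 0, 0.35, 0, 0, 0, 0, 0, 0, 0.35, 0, 0, 0, 0, 0, 0],
)

```text
clock: 11.97
tool_pos: [515.6, 246.9, 16.6]
orientation: [-0.003, 3.141, 0.001]
contact_force: [-0.2, 0.1, -0.8]
grip_width: 0.521
grip_force: 19.9
```

Lower the last bit, release and lift.

Request:
apply_moves(
  commands=[0.35, 0, 0, -0.1, 0, 0, 0, 0.35, 0, 0, -0.05, 0, 0, 0, 0.35, 0, 0, 0, 0, 0, 0, 0.55, 0, 0, 0, 0, 0, 0, 0.65, 0, 0, 0, 0, 0, 0, 0.75, 0, 0, 0, 0, 0, 0, 0.8, 0, 0, 0, 0, 0, 0, 0.8, 0, 0, 0, 0, 0, 0, 0.8, 0, 0, 0, 0, 0, 0, 0.8, 0, 0, 0, 0, 0, 0],
)

```text
clock: 12.8
tool_pos: [515.1, 246.6, 14.5]
orientation: [0.003, -3.141, -0.0]
contact_force: [0.0, -0.1, 0.0]
grip_width: 0.788
grip_force: 0.0
```

Request:
apply_moves(
  commands=[0.8, 0, 0, 1, 0, 0, 0, 0.8, 0, 0, 2.5, 0, 0, 0, 0.8, 0, 0, 3, 0, 0, 0, 0.8, 0, 0, 2.5, 0, 0, 0, 0.85, 0, -2, 0.5, 0, 0, 0, 0.92, -0.3, -3.5, 0, 0, 0, 0, 0.92, -0.3, -3.9, 0, 0, 0, 0, 0.92, -0.4, -3.9, 0, 0, 0, 0, 0.92, -0.5, -3.9, 0, 0, 0, 0, 0.92, -0.5, -3.5, 0, 0, 0, 0],
)

```text
clock: 13.63
tool_pos: [494.7, 37.2, 110.4]
orientation: [-0.001, 3.141, -0.0]
contact_force: [0.4, -0.1, 0.2]
grip_width: 0.921
grip_force: 0.0
```

Request:
apply_moves(
  commands=[0.92, -0.3, -2.5, 0, 0, 0, 0, 0.92, 0, -1.1, -1, 0, 0, 0, 0.92, 0, -0.3, -1.5, 0, 0, 0, 0.92, 0, 0, -1.5, 0, 0, 0, 0.92, 0, 0, -1, 0, 0, 0, 0.92, 0, 0, 0, 0, 0, 0, 0.92, 0, 0, 0, 0, 0, 0, 0.92, 0, 0, 0, 0, 0, 0, 0.92, 0, 0, 0, 0, 0, 0, 0.92, 0, 0, 0, 0, 0, 0],
)

```text
clock: 14.47
tool_pos: [492.7, 1.0, 60.2]
orientation: [-0.004, 3.14, 0.0]
contact_force: [-0.6, -0.2, 0.1]
grip_width: 0.918
grip_force: 0.0
```

Run:
```python
from h import *
s=ctrl.read_camera("scene");t=ctrl.read_camera("top")
cv2.imwrite("pics/c2.png",np.hstack([tile(s,170,120,2.5,400,480),tile(t,140,180,2.0,400,480)])); print(ctrl.sense()["tool_pos"])
```

```text
[492.51652338   0.79740029  60.08612499]
```

View pics/c2.png

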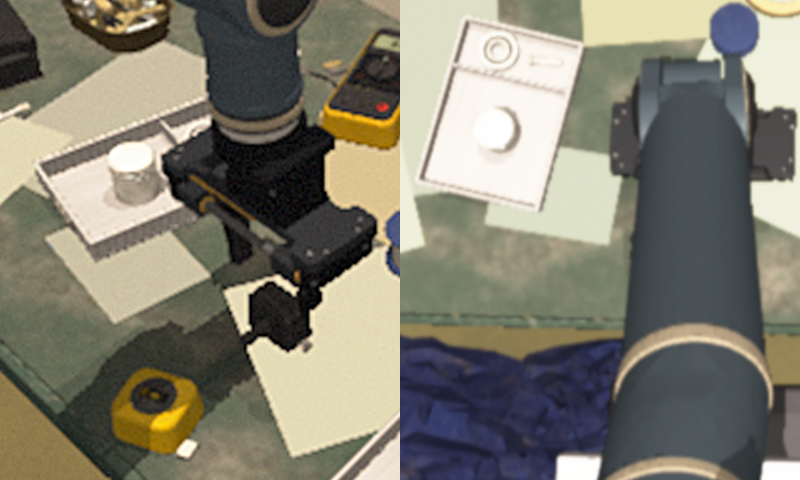

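The piston stands upright mid-bay in the bearing tray, at scene tile (135,172) and top tile (497,130). The coil stands upright between the fingers at scene tile (280,315). Descending to grip it.

Request:
apply_moves(
  commands=[0.92, -0.1, -0.1, -1, 0, 0, 0, 0.92, 0, 0, -1.2, 0, 0, 0, 0.92, 0, 0, -1.2, 0, 0, 0, 0.92, 0, 0, -1, 0, 0, 0, 0.92, 0, 0, -0.5, 0, 0, 0, 0.92, 0, 0, 0, 0, 0, 0, 0.7, 0, 0, 0, 0, 0, 0, 0.5, 0, 0, 0, 0, 0, 0, 0.4, 0, 0, 0, 0, 0, 0, 0.4, 0, 0, 0, 0, 0, 0],
  squeeze=25,
)

```text
clock: 15.4
tool_pos: [491.6, -0.3, 11.1]
orientation: [-0.003, 3.14, 0.0]
contact_force: [-1.0, 0.2, 0.7]
grip_width: 0.702
grip_force: 0.0
```

Request:
apply_moves(
  commands=[0.4, 0, 0, 0, 0, 0, 0, 0.4, 0, 0, 0, 0, 0, 0, 0.4, 0, 0, 0, 0, 0, 0, 0.4, 0, 0, 0, 0, 0, 0, 0.4, 0, 0, 0.3, 0, 0, 0, 0.4, 0, 0, 1, 0, 0, 0, 0.4, 0, 0, 1.7, 0, 0, 0, 0.4, 0, 0, 2, 0, 0, 0, 0.4, 0, 0, 1.5, 0, 0, 0, 0.4, 0, 0, 0.5, 0, 0, 0],
)

```text
clock: 16.23
tool_pos: [492.3, -0.3, 83.0]
orientation: [-0.003, 3.138, 0.001]
contact_force: [-0.6, -0.2, -1.9]
grip_width: 0.614
grip_force: 24.8
```

Request:
apply_moves(
  commands=[0.4, -0.1, -1.5, 0, 0, 0, 0, 0.4, -0.2, -2.8, 0, 0, 0, 0, 0.4, -0.2, -3.4, 0, 0, 0, 0, 0.4, -0.3, -3.4, 0, 0, 0, 0, 0.4, -0.3, -3.4, 0, 0, 0, 0, 0.4, -0.3, -3.4, 0, 0, 0, 0, 0.4, -0.2, -2.7, 0, 0, 0, 0, 0.4, -0.2, -1.8, 0, 0, 0, 0, 0.4, 0, -0.9, -0.5, 0, 0, 0, 0.4, 0, 0, -1, 0, 0, 0],
)

```text
clock: 17.07
tool_pos: [473.3, -235.9, 65.8]
orientation: [0.003, 3.14, -0.003]
contact_force: [0.8, 1.1, -2.2]
grip_width: 0.615
grip_force: 24.8
```

Request:
apply_moves(
  commands=[0.4, 0, 0, -1.2, 0, 0, 0, 0.4, 0, 0, -1.2, 0, 0, 0, 0.4, 0, 0, -1.2, 0, 0, 0, 0.4, 0, 0, -0.8, 0, 0, 0, 0.4, 0, 0, -0.4, 0, 0, 0, 0.4, 0, 0, -0.2, 0, 0, 0, 0.4, 0, 0, -0.1, 0, 0, 0, 0.4, 0, 0, 0, 0, 0, 0, 0.4, 0, 0, 0, 0, 0, 0, 0.4, 0, 0, 0, 0, 0, 0],
)

```text
clock: 17.9
tool_pos: [473.5, -233.5, 15.1]
orientation: [-0.003, 3.141, -0.0]
contact_force: [-0.5, -0.0, -2.5]
grip_width: 0.612
grip_force: 24.8
```

Request:
apply_moves(
  commands=[0.4, 0, 0, -0.1, 0, 0, 0, 0.4, 0, 0, -0.1, 0, 0, 0, 0.4, 0, 0, 0, 0, 0, 0, 0.7, 0, 0, 0, 0, 0, 0, 0.8, 0, 0, 0, 0, 0, 0, 0.85, 0, 0, 0, 0, 0, 0, 0.9, 0, 0, 0, 0, 0, 0, 0.9, 0, 0, 0, 0, 0, 0, 0.9, 0, 0, 0, 0, 0, 0, 0.9, 0, 0, 0, 0, 0, 0],
)

```text
clock: 18.73
tool_pos: [473.1, -233.3, 12.5]
orientation: [0.003, -3.141, -0.0]
contact_force: [0.4, -0.7, -0.3]
grip_width: 0.892
grip_force: 0.0
```

Request:
apply_moves(
  commands=[0.9, 0, 0, 1, 0, 0, 0, 0.9, 0, 0, 2, 0, 0, 0, 0.9, 0, 0, 3, 0, 0, 0, 0.9, 0, 0, 3, 0, 0, 0, 0.9, 0, 0, 3, 0, 0, 0, 0.9, 0, 2, 1, 0, 0, 0, 0.9, 0, 3.5, 0, 0, 0, 0, 0.9, 0, 3.5, 0, 0, 0, 0, 0.9, 0, 3.5, 0, 0, 0, 0, 0.9, 0, 3.5, 0, 0, 0, 0],
)

```text
clock: 19.57
tool_pos: [472.9, -72.0, 143.6]
orientation: [-0.002, 3.14, -0.0]
contact_force: [0.5, -0.1, -0.2]
grip_width: 0.9
grip_force: 0.0
```

Request:
apply_moves(
  commands=[0.9, 0, 3, 0, 0, 0, 0, 0.9, 0, 2, 0, 0, 0, 0, 0.9, 0, 1, 0, 0, 0, 0, 0.9, 0, 0, 0, 0, 0, 0, 0.9, 0, 0, 0, 0, 0, 0, 0.9, 0, 0, 0, 0, 0, 0, 0.9, 0, 0, 0, 0, 0, 0, 0.9, 0, 0, 0, 0, 0, 0, 0.9, 0, 0, 0, 0, 0, 0, 0.9, 0, 0, 0, 0, 0, 0],
)

```text
clock: 20.4
tool_pos: [473.1, -14.0, 142.5]
orientation: [0.001, -3.141, 0.0]
contact_force: [-0.6, -0.1, -0.1]
grip_width: 0.896
grip_force: 0.0
```

Run:
```python
from h import *
s=ctrl.read_camera("scene");t=ctrl.read_camera("top")
cv2.imwrite("pics/end.png",np.hstack([tile(s,170,120,1.6,400,480),tile(t,140,170,1.35,400,480)])); print(ctrl.sense()["tool_pos"])
```

```text
[473.09435346 -13.66118171 142.53359102]
```

View pics/end.png

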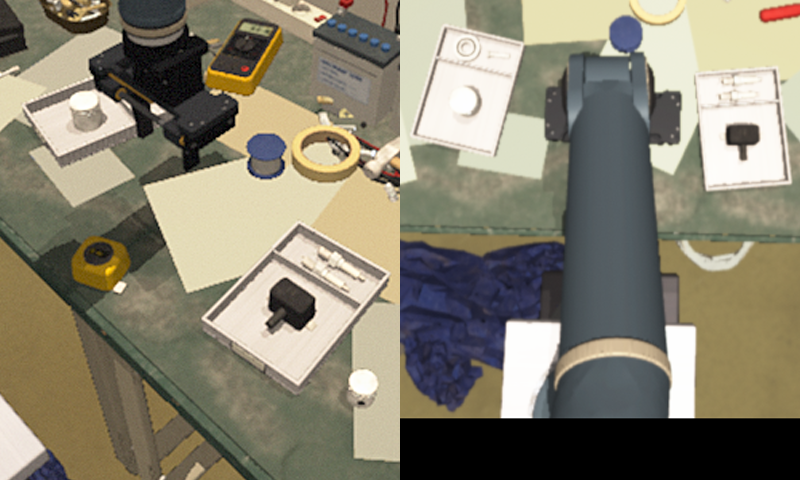

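The coil stands mid-bay with the spark plugs at scene tile (290,303), and the piston stands upright with the bearing at (85,110). The arm is clear of both, so I'll hand in.

```bash
python3 -c "
from rig import ctrl
print(ctrl.close_job())"
```

```text
the job is handed in; nothing more can be done
None
```

I swapped the two parts and handed the job in at about 20 s; the final picture shows the piston crown up in the bearing tray's large bay and the ignition coil on its base in the spark plug tray's, but no verdict came back.

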